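# Stir up settled ink on the bottle mixer

## Task

The fabric ink in the little amber dropper bottle has settled: pick the bottle up, turn it right over in the air so that its cap points down to loosen the sediment, then set it upright and gently in the rubber cup of the mixer, fully home, and let go of it. Then turn the mixer's black sprung dial clockwise past the first two clicks to the third dot, never up to the fourth (red) one, which would froth the ink, and finish there: your program ends while the gripper is still holding the dial at the third dot against its return spring. Leave the thread spools, the chalk and the thimble where they are.

Things in the scene. Friction and masses are not known exactly. Their poses are not given: they have to be found in the camera images.
- bottle: Amber glass dropper bottle with black cap and rubber bulb, closed, loose, about 70 g. Round body 32 mm in diameter from 0 to 62 mm high (paper label on it), shoulder to 70 mm, cap 24 mm in diameter from 62 to 77 mm, narrow bulb 13 mm in diameter up to 102 mm. Origin at the centre of its underside, z toward the bulb. Stands upright on the worktop at the start.
- mixer: Small bench mixer for bottles, fixed, cordless: cream shell on a mint tray, 130 (x) by 240 (y) by 56 mm high, origin at the centre of its underside on the worktop, its -x side faces the robot (turned up to 0.3 rad). The black rubber cup stands on its top face at local (0, -68) mm, to the robot's right; the dial at local (0, +66) mm, to the robot's left.
- cup_floor (a point): Centre of the inner floor of the mixer's rubber cup, 64 mm above the worktop; axes as the mixer's. The cup is round, 37 mm inside for a 32 mm bottle; straight wall to 8 mm above its floor, then a flared mouth, 44 mm inside at its rim, which is 52 mm across outside and 15 mm above the floor. The bottle stands in it upright with its origin on this point.
- dial_grip (a point): Point on the vertical axis of the dial, 84 mm above the worktop (28 mm above the mixer's top face), where its bar handle is pinched; turns with the dial. x is the direction of the pointer (white line on the bar), z up. The bar is 46 mm long along x and 12 mm thick along y, its top is at 94 mm and its lower end, on a round flange 51 mm across, at 67 mm above the worktop.
- mixer_dial (a joint): Turn of the black dial (rad), clockwise from above; 0 at rest, pointer at a short bar mark (off). Four dots of growing size round it are clicks at 0.4, 0.8, 1.2 (third, largest dark dot) and 1.6 (fourth, red); end stop 1.68. A spring returns it to 0 when let go: 0.07 N m at rest, 0.14 N m at the third dot; clicks add or take some 0.03 N m and hold nothing.
- spool_green: Wooden spool of green thread, 36 mm across, 50 mm high, standing; a bystander. Origin at the centre of its underside.
- spool_cream: Wooden spool of cream thread, 36 mm across, 50 mm high, standing; a bystander. Origin at the centre of its underside.
- chalk: Pale blue block of tailor's chalk, 34 by 49 by 8 mm, lying on the worktop to the left; a bystander. Origin at the centre of its underside.
- thimble: Steel thimble, 19 mm across, 22 mm high, standing on the worktop to the left; a bystander. Origin at the centre of its underside.

How it is judged:
On the way, in this order (a step that is already met when the one before it is completed fails the run):
1. the bottle, held in the air by the gripper, is turned over with its cap pointing down (axis more than 2.1 rad from upright) (angle between bottle's own z axis and vertical above 2.1 rad and height (world z) of bottle above 0.12 m and contact force between the fingers and bottle above 0.3 N), for 0.2 s.
2. the bottle stands upright, fully home in the mixer's cup, and is let go (horizontal distance between bottle and cup_floor below 0.005 m and z of bottle in the frame of cup_floor below 0.003 m and angle between bottle's own z axis and vertical below 0.1 rad and linear speed of bottle below 0.02 m/s and contact force between the fingers and bottle below 0.05 N), for 0.3 s.
3. the dial is turned by the gripper to the third dot (value of joint mixer_dial between 1.04 and 1.36 rad and contact force between the fingers and mixer_dial above 0.3 N), for 0.2 s.
At the end, for the whole second after the job is handed in: Through the last second the gripper holds the dial within 0.16 rad of the third dot (joint 1.04 to 1.36 rad) against its return spring, while the bottle, untouched, stands upright (within 0.1 rad) and fully home in the mixer's cup (origin within 5 mm of the cup's axis and 3 mm of its floor) (all of step 3 and horizontal distance between bottle and cup_floor below 0.005 m and z of bottle in the frame of cup_floor below 0.003 m and angle between bottle's own z axis and vertical below 0.1 rad and contact force between each of the arm, the fingers and bottle below 0.05 N); the arm keeps its last pose, push and grip.
It fails at once if the dial runs up to the fourth dot (value of joint mixer_dial above 1.48 rad).
It fails at once if the bottle is banged or pressed hard on the mixer (contact force between bottle and mixer above 40 N).
It fails at once if a spool, the chalk or the thimble is pushed away (distance of any of spool_green, spool_cream, chalk, thimble from where it was at the start of the episode above 0.02 m).
It also fails if it takes over 67 s, if anything falls off the work surface, if the arm or the gripper's body presses on something with over 40 N, if the wrist force passes 120 N, or if a joint passes its speed limit or range.

## Robot

A 6-joint arm with a two-finger parallel gripper is mounted at the origin on a cart in front of the work surface, level with it; the furniture and walls round the work are solid. World frame = base frame: x ahead of the robot, y to its left, z up, the work surface at z = 0. Lengths are in m, angles in rad, forces in N, time in s.
With the tool pointing down it reaches from about 0.275 to 0.725 m from the base axis. Payload 5.6 kg.
Tool frame: the origin (TCP) lies midway between the tips of the shut fingers; the grasp point (between the pads) lies 19 mm behind it; z points along the fingers, y is the line along which they close (so a half turn about z gives the same grasp; the last joint's range is limited). The gripper opens to 85 mm and grips with 20 to 120 N. Pads are 22 mm wide; open, the fingers measure 114 mm over their backs; the gripper's body (76 mm by 85 mm) begins 54 mm behind the grasp point. The pads swing forward as they close: fully open they stand 13 mm farther back than shut.
Start: joints at [-0.977, 0.255, 0.108, 0, -1.424, -0.285], TCP at [0.167, -0.524, 0.231] pointing down, gripper open.
Joint ranges: [-2.95, 2.95], [-1.21, 1.97], [-1.09, 1.5], [-2.87, 1.71], [-2.94, -0.07], [-3.05, 3.05]. Speed limits (rad/s): [2.57, 2.57, 3.14, 3.14, 3.14, 3.14].

## Interface

Orientations are given as a 3x3 rotation matrix whose columns are the frame's x, y, z axes.
In Python, from station import status, read_camera, get_calibration, job gives the robot as it stands. The module is installed in compiled form; this text tells all that it offers.
- The arm moves only by the tool apply_moves, never from a script. Its argument "rows" is a list of rows, each an object with "rotation": the turn, a rotation vector about the world's x, y, z as a fraction of full scale, a list of three; "dp": the shift along the world's x, y, z as a fraction of full scale, a list of three; "fingers": the closure, from -1 (fully open) to 1 (shut). In form: [{"rotation": [ax, ay, az], "dp": [dx, dy, dz], "fingers": fingers}, ...]. A call has 1 to 12 rows; each row is the pose to reach, as a shift and turn from the pose commanded when the call began; what a row does not reach only later rows make up. Full scale, the value 1, is 15 cm for a shift and pi/2 rad for a turn. A row lasts 1/8 s, in which the tool goes at most 62.5 mm and 10.7 degrees, less where a joint would pass 70% of its speed; a pose out of reach is approached as far as the arm can. A call with a number of a shift or a turn outside -1 to 1 is refused whole. A call with a gripper value outside its range is refused whole. The fingers move at their own pace and stop on an object; "force" is the grip in N (left out, the last holds). Time passes only in rows, so rows that repeat a pose let the fingers close. It gives the time, the measured TCP pose, the force, the opening and the grip force at its end, in the units of the state.
- status.sense(): the state, without advancing time (a new reading comes with each control period).
- read_camera(name): name is "scene" or "top"; returns (picture, depth): 384x512x3 uint8, red, green, blue; 384x512 float32, m along the optical axis (not along the pixel's ray), 0 where there is no reading.
- get_calibration(name): a dict with "fx", "fy", "cx", "cy" (pixels), "origin" and "rotation" of the camera in the world. Camera axes: x right, y up, looking along -z (the intrinsics and any distortion apply to the point x, -y, -z); pixel columns grow to the right and rows downward; lengths in m; the calibration is good to about 2 mm. A picture is of the moment at which its call begins. get_calibration takes no time and is no camera call.
- job.finish_job(): hands the job in; it is judged then, once.
The state is a dict: "time": time; "joint_pos": joint angles; "joint_velocities": joint speeds; "effort": joint torques, N m; "position": TCP position; "eef_rot": TCP orientation; "contact_force": force on the tool from outside, world axes, zero at the start; "ft_torque": the same for the moment, N m; "width": finger opening in m; "gripper_force": force on a finger pad.
Only numpy, scipy, OpenCV 4.12 (cv2) and the standard library are available. Lean on these libraries where they do the work, as an engineer would, in place of code of your own. Each camera call takes 0.05 s, during which the arm holds its last target. There are 200 camera calls.

## Working session

There is one attempt and no reset: what is moved stays moved. The work goes in short steps, Python scripts to look and compute and a tool call to move; the robot and the scene stay as the last step left them, time stands still between calls to the robot, and variables do not carry over. Pictures are saved under pics/ and viewed, at most 10 in all, crops included, and the job is handed in when it is done.

Besides the shell and the picture viewer there is one more tool, called by a JSON object that holds its "name" and its "arguments", one argument or row to a line. apply_moves: Moves the arm, as the interface text tells. Its arguments: {"type":"object","properties":{"rows":{"type":"array"},"force":{"type":"number"}},"required":["rows"]}

```bash
mkdir -p pics
cat > h.py <<'E'
import numpy as np, cv2
from station import status, read_camera, get_calibration, job
def save(im,n): cv2.imwrite(n,im[:,:,::-1])
def pts(name,depth):
    c=get_calibration(name); v,u=np.mgrid[0:384,0:512]
    p=np.stack([(u-c['cx'])/c['fx']*depth,-(v-c['cy'])/c['fy']*depth,-depth],-1)
    return p@np.array(c['rotation']).T+np.array(c['origin'])
E
python3 - <<'E'
from h import *
for n in ("scene","top"):
    im,d=read_camera(n); save(im,f"pics/{n}0.png"); np.savez(f"{n}0.npz",im=im,d=d); c=get_calibration(n); print(n,c)
s=status.sense(); print({k:np.round(v,3).tolist() for k,v in s.items()})
E
```

```text
scene {'fx': 442.60329428382187, 'fy': 442.60329428382187, 'cx': 254.39549569244747, 'cy': 191.06771427341903, 'origin': array([-0.26035473,  0.76565933,  0.73215331]), 'rotation': array([[-0.70245374,  0.34596446, -0.6219866 ],
       [-0.71148724, -0.36413414,  0.6009927 ],
       [-0.01856444,  0.86470511,  0.50193669]])}
top {'fx': 447.5749481912339, 'fy': 447.5749481912339, 'cx': 258.2785158170033, 'cy': 194.18417436434675, 'origin': array([ 0.41826453, -0.03247306,  1.57423457]), 'rotation': array([[-0.00314343,  0.99569135, -0.09267612],
       [-0.99989838, -0.00441827, -0.01355388],
       [-0.01390495,  0.0926241 ,  0.99560405]])}
{'time': 0.1, 'joint_pos': [-0.977, 0.256, 0.107, -0.0, -1.424, -0.285], 'joint_velocities': [0.001, -0.001, 0.004, 0.002, 0.001, 0.001], 'effort': [-0.001, -38.76, 23.848, 5.378, -0.004, -0.0], 'position': [0.167, -0.524, 0.23], 'eef_rot': [[-0.953, -0.304, -0.001], [-0.304, 0.953, 0.002], [0.0, 0.002, -1.0]], 'contact_force': [-0.186, -0.992, -0.205], 'ft_torque': [-0.056, -0.014, 0.017], 'gripper_force': 0.0, 'width': 0.085}
```

View pics/top0.png

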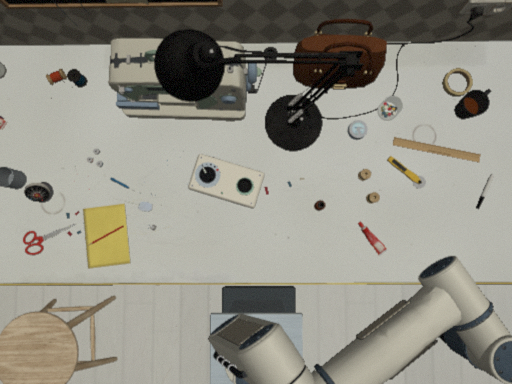

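View pics/scene0.png

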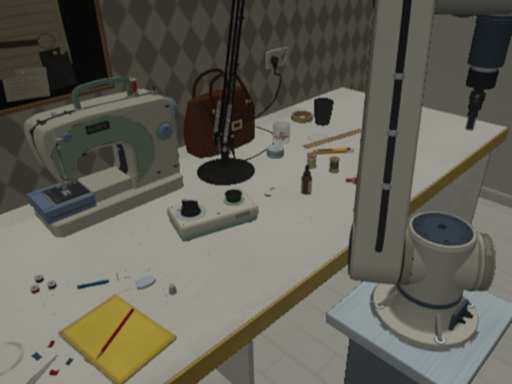

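The top view shows the bottle at about (320,205), the cup at (245,185), the dial at (208,175) and the spools at (364,174) and (373,197). The lamp base is at (293,122), and its arm hangs over the mixer's far side. Next I'll measure these.

```bash
cat > m.py <<'E'
from h import *
z=np.load("top0.npz"); im,d=z['im'],z['d']; P=pts("top",d)
zs=np.load("scene0.npz"); ims,ds=zs['im'],zs['d']; Q=pts("scene",ds)
def rep(n,P,m):
    q=P[m]; print(n,m.sum(),'med',np.median(q,0).round(4),'lo',q.min(0).round(4),'hi',q.max(0).round(4), 'mid',((q.min(0)+q.max(0))/2).round(4))
def box(P,x0,x1,y0,y1,z0,z1): return (P[...,0]>x0)&(P[...,0]<x1)&(P[...,1]>y0)&(P[...,1]<y1)&(P[...,2]>z0)&(P[...,2]<z1)
v,u=np.mgrid[0:384,0:512]
def pb(u0,u1,v0,v1): return (u>=u0)&(u<u1)&(v>=v0)&(v<v1)
print("table z",np.median(P[230:260,150:200,2]), np.median(Q[300:320,200:230,2]))
for n,b in dict(bottle=(308,332,196,214),spA=(356,371,166,182),spB=(365,381,190,205),cup=(232,258,174,198),dial=(196,222,162,188)).items():
    m=pb(*b)&(P[...,2]>0.02)&(d>0)
    if n in('cup','dial'): m&=(im.max(-1)<90)&(P[...,2]>.05)
    rep(n,P,m)
# mixer shell top by depth
m=pb(180,272,145,212)&(P[...,2]>.035)&(d>0); q=P[m][:,:2].astype(np.float32); r=cv2.minAreaRect(q); print("mixer",r,cv2.boxPoints(r))
# scene bottle
m=pb(295,320,162,198)&(Q[...,2]>.015)&(ds>0)&(ims.max(-1)<110); rep("bottle sc",Q,m)
for lo,hi in((.015,.055),(.062,.077),(.08,.1)): rep(f" {lo}",Q,m&(Q[...,2]>lo)&(Q[...,2]<hi))
mm=pb(160,262,180,240)&(Q[...,2]>.03)&(ds>0); rep("mixer sc",Q,mm)
for n,b in dict(cup=(220,248,186,208),dial=(174,206,196,222)).items(): rep(n+" sc",Q,pb(*b)&(ims.max(-1)<70)&(Q[...,2]>.06))
# obstacles above .1
for lo in np.arange(.1,.9,.1):
    m=box(P,.2,.75,-.35,.35,lo,lo+.1)
    if m.sum()>5: rep(f"obs{lo:.1f}",P,m)
    m=box(Q,.2,.75,-.35,.35,lo,lo+.1)
    if m.sum()>5: rep(f"obs sc{lo:.1f}",Q,m)
a=cv2.resize(im[140:220,180:280],None,fx=5,fy=5,interpolation=cv2.INTER_CUBIC); b=cv2.resize(ims[170:245,155:255],None,fx=5,fy=5,interpolation=cv2.INTER_CUBIC)[:400]
h=min(len(a),len(b)); c=cv2.resize(np.hstack([a[:h],b[:h]]),(800,int(h*.8))); save(c,"pics/crop.png")
E
python3 m.py
```

```text
table z 9.064723107887751e-05 -0.0014322780705476879
bottle 90 med [ 0.5191 -0.2185  0.0634] lo [ 0.5052 -0.2384  0.0206] hi [ 0.5352 -0.2061  0.1027] mid [ 0.5202 -0.2222  0.0617]
spA 94 med [ 0.6283 -0.3775  0.0492] lo [ 0.6112 -0.3961  0.0265] hi [ 0.6457 -0.3629  0.0587] mid [ 0.6285 -0.3795  0.0426]
spB 101 med [ 0.5487 -0.4063  0.0493] lo [ 0.5316 -0.4235  0.0208] hi [ 0.5663 -0.3886  0.0559] mid [ 0.549  -0.4061  0.0383]
cup 165 med [0.5902 0.0361 0.0695] lo [0.5649 0.0121 0.0576] hi [0.6125 0.0595 0.0852] mid [0.5887 0.0358 0.0714]
dial 191 med [0.6247 0.1592 0.0681] lo [0.6006 0.1355 0.0505] hi [0.6539 0.1901 0.1004] mid [0.6273 0.1628 0.0754]
mixer ((0.6078134775161743, 0.09940460324287415), (0.2403751015663147, 0.13086679577827454), 72.7640380859375) [[ 0.5097061   0.00400278]
 [ 0.63469595 -0.03477404]
 [ 0.7059209   0.19480643]
 [ 0.580931    0.23358324]]
bottle sc 230 med [ 0.5149 -0.2147  0.0481] lo [ 0.5003 -0.3824  0.0153] hi [ 0.6367 -0.2018  0.0976] mid [ 0.5685 -0.2921  0.0565]
 0.015 131 med [ 0.512  -0.2128  0.031 ] lo [ 0.5003 -0.3824  0.0153] hi [ 0.6367 -0.20
[... 1073 characters left out ...]
0.2007 -0.3489  0.5004] hi [0.2872 0.0092 0.5999] mid [ 0.2439 -0.1699  0.5502]
obs sc0.5 44 med [ 0.2104 -0.0063  0.5602] lo [ 0.2003 -0.0322  0.5081] hi [0.225  0.0087 0.5989] mid [ 0.2126 -0.0118  0.5535]
obs0.6 3900 med [ 0.2332 -0.2548  0.6596] lo [ 0.2  -0.35  0.6 ] hi [0.75   0.1901 0.7   ] mid [ 0.475  -0.0799  0.65  ]
obs sc0.6 26 med [0.2051 0.0008 0.6138] lo [ 0.2005 -0.011   0.603 ] hi [0.216  0.0108 0.626 ] mid [ 2.083e-01 -1.000e-04  6.145e-01]
obs0.7 1600 med [0.7279 0.0947 0.7269] lo [ 0.2    -0.0571  0.7   ] hi [0.75   0.1708 0.7997] mid [0.475  0.0569 0.7498]
obs0.8 396 med [0.7359 0.0693 0.8168] lo [0.7224 0.0482 0.8   ] hi [0.75   0.0959 0.8332] mid [0.7362 0.0721 0.8166]
```

View pics/crop.png

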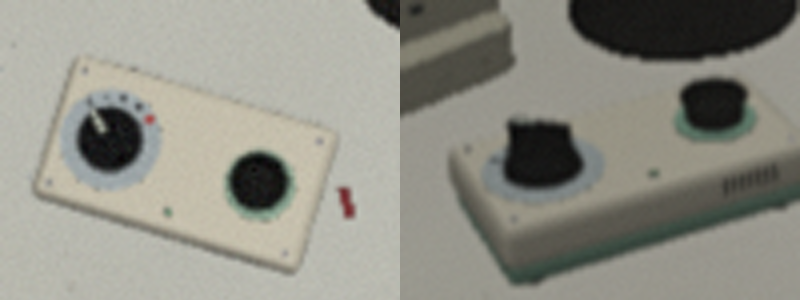

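The crop shows the dial centred near (110,138) with its white pointer at the bar mark, up and to the left. The dots run clockwise to the red one at (150,118). The mixer's yaw is about -0.30 rad.

That puts the cup at about (0.588, 0.035), the dial at (0.627, 0.1625) and the bottle at (0.519, -0.2205). I'll approach the bottle with the tool nearly horizontal, pointing forward and left.

```bash
cat >> h.py <<'E'
from scipy.spatial.transform import Rotation as Rn
def tool(h,p,roll=0.):
    z=np.array([np.cos(h)*np.cos(p),np.sin(h)*np.cos(p),-np.sin(p)]); y=np.array([-np.sin(h),np.cos(h),0])
    return Rn.from_rotvec(roll*z).as_matrix()@np.stack([np.cross(y,z),y,z],1)
def plan(pos,R,frm=None):
    s=status.sense(); p0,R0=frm if frm else (np.array(s['position']),np.array(s['eef_rot']))
    print('dp',((np.array(pos)-p0)/.15).round(3),'rot',(Rn.from_matrix(np.array(R)@np.array(R0).T).as_rotvec()/(np.pi/2)).round(4))
def st():
    s=status.sense(); print({k:np.round(s[k],3).tolist() for k in('time','joint_pos','position','contact_force','width','gripper_force')}); return s
E
python3 - <<'E'
from h import *
R=tool(.9,np.radians(25)); B=np.array([.519,-.2205,.045]); d=R[:,2]; G=B+.021*d; print(G,G-.12*d)
plan([.307,-.384,.28],R)
E
```

```text
[ 0.53083077 -0.20559136  0.03612502] [ 0.46322637 -0.29078359  0.08683921]
dp [0.933 0.93  0.33 ] rot [ 0.4151 -0.6028  0.3341]
```

{"name": "apply_moves", "arguments": {
  "rows": [
    {"rotation": [0.1,-0.15,0.08],"dp": [0.3,0.3,0.2],"fingers": -1},
    {"rotation": [0.2,-0.3,0.17],"dp": [0.6,0.6,0.33],"fingers": -1},
    {"rotation": [0.3,-0.45,0.25],"dp": [0.93,0.93,0.33],"fingers": -1},
    {"rotation": [0.415,-0.603,0.334],"dp": [0.93,0.93,0.33],"fingers": -1},
    {"rotation": [0.415,-0.603,0.334],"dp": [0.93,0.93,0.33],"fingers": -1},
    {"rotation": [0.415,-0.603,0.334],"dp": [0.93,0.93,0.33],"fingers": -1},
    {"rotation": [0.415,-0.603,0.334],"dp": [0.93,0.93,0.33],"fingers": -1},
    {"rotation": [0.415,-0.603,0.334],"dp": [0.93,0.93,0.33],"fingers": -1},
    {"rotation": [0.415,-0.603,0.334],"dp": [0.93,0.93,0.33],"fingers": -1}
  ],
  "force": 40
}}

```text
time: 1.23
position: [0.3068, -0.3846, 0.2811]
eef_rot: [[-0.264, -0.782, 0.565], [-0.333, 0.623, 0.707], [-0.905, -0.001, -0.425]]
contact_force: [-1.0, 0.3, 0.1]
width: 0.0852
gripper_force: 0.0
```

Run:
```python
from h import *
s=st(); print(s['eef_rot'])
R=tool(.9,np.radians(25)); B=np.array([.519,-.2205,.045]); d=R[:,2]; G=B+.021*d
plan(G-.1*d+[0,0,.02],R)
```

```text
{'time': 1.225, 'joint_pos': [-1.285, 0.515, 0.423, -1.005, -2.07, 0.381], 'position': [0.307, -0.385, 0.281], 'contact_force': [-1.046, 0.314, 0.059], 'width': 0.085, 'gripper_force': 0.0}
[[-0.26406854 -0.78186719  0.56475792]
 [-0.33283123  0.62344398  0.7074892 ]
 [-0.90525752 -0.00114344 -0.42486176]]
dp [ 1.118  0.72  -1.218] rot [ 0.0017 -0.0004  0.0015]
```

{"name": "apply_moves", "arguments": {
  "rows": [
    {"rotation": [0,0,0],"dp": [0.35,0.25,-0.3],"fingers": -1},
    {"rotation": [0,0,0],"dp": [0.7,0.5,-0.6],"fingers": -1},
    {"rotation": [0,0,0],"dp": [1.0,0.72,-0.9],"fingers": -1},
    {"rotation": [0,0,0],"dp": [1.0,0.72,-1.0],"fingers": -1},
    {"rotation": [0,0,0],"dp": [1.0,0.72,-1.0],"fingers": -1},
    {"rotation": [0,0,0],"dp": [1.0,0.72,-1.0],"fingers": -1}
  ]
}}

```text
time: 1.98
position: [0.4569, -0.2768, 0.1324]
eef_rot: [[-0.261, -0.783, 0.564], [-0.335, 0.622, 0.708], [-0.905, -0.004, -0.425]]
contact_force: [-0.2, -0.4, 0.6]
width: 0.0856
gripper_force: 0.0
```

Run:
```python
from h import *
s=st()
R=tool(.9,np.radians(25)); B=np.array([.519,-.2205,.045]); d=R[:,2]; G=B+.021*d
plan(G-.1*d,R); plan(G,R)
im,D=read_camera("scene"); save(cv2.resize(im[100:300,230:480],None,fx=3,fy=3),"pics/a.png")
```

```text
{'time': 1.975, 'joint_pos': [-0.995, 0.58, 0.117, -1.037, -1.638, 0.558], 'position': [0.457, -0.277, 0.132], 'contact_force': [-0.192, -0.42, 0.615], 'width': 0.086, 'gripper_force': 0.0}
dp [ 0.118  0.002 -0.36 ] rot [0.0028 0.0012 0.0002]
dp [ 0.493  0.475 -0.642] rot [0.0028 0.0012 0.0002]
```

View pics/a.png

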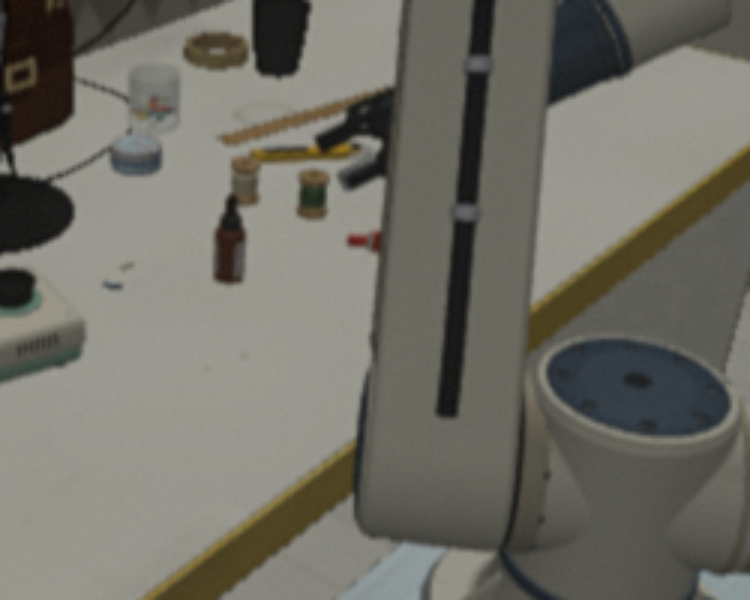

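The bottle still stands at crop (230,245), with the open fingers behind it at about (350,150) and clear of the spools. I'll advance and grip.

{"name": "apply_moves", "arguments": {
  "rows": [
    {"rotation": [0,0,0],"dp": [0.118,0.0,-0.2],"fingers": -1},
    {"rotation": [0,0,0],"dp": [0.118,0.0,-0.36],"fingers": -1},
    {"rotation": [0,0,0],"dp": [0.24,0.16,-0.455],"fingers": -1},
    {"rotation": [0,0,0],"dp": [0.37,0.32,-0.55],"fingers": -1},
    {"rotation": [0,0,0],"dp": [0.493,0.475,-0.642],"fingers": -1},
    {"rotation": [0,0,0],"dp": [0.493,0.475,-0.642],"fingers": -1}
  ]
}}

```text
time: 2.78
position: [0.5311, -0.2048, 0.0353]
eef_rot: [[-0.261, -0.783, 0.565], [-0.332, 0.622, 0.709], [-0.906, -0.002, -0.423]]
contact_force: [-1.0, -0.1, 0.1]
width: 0.0856
gripper_force: 0.0
```

Run:
```python
from h import *
s=st()
im,D=read_camera("top"); save(np.hstack([cv2.resize(im[150:250,270:370],None,fx=4,fy=4)]),"pics/b.png")
```

```text
{'time': 2.775, 'joint_pos': [-0.838, 0.698, 0.026, -1.129, -1.424, 0.678], 'position': [0.531, -0.205, 0.035], 'contact_force': [-1.013, -0.066, 0.109], 'width': 0.086, 'gripper_force': 0.0}
```

View pics/b.png

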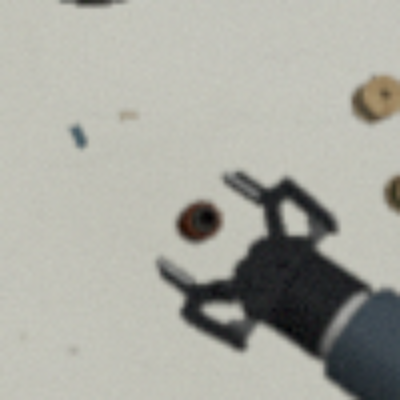

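The bottle stands between the open fingers, with its centre at crop (200,220) and the tips at (160,262) and (230,175). It's a little near the tips, so I'll advance 6 mm and then close.

{"name": "apply_moves", "arguments": {
  "rows": [
    {"rotation": [0,0,0],"dp": [0.023,0.028,0.0],"fingers": -1},
    {"rotation": [0,0,0],"dp": [0.023,0.028,0.0],"fingers": 0},
    {"rotation": [0,0,0],"dp": [0.023,0.028,0.0],"fingers": 1},
    {"rotation": [0,0,0],"dp": [0.023,0.028,0.0],"fingers": 1},
    {"rotation": [0,0,0],"dp": [0.023,0.028,0.0],"fingers": 1},
    {"rotation": [0,0,0],"dp": [0.023,0.028,0.0],"fingers": 1},
    {"rotation": [0,0,0],"dp": [0.023,0.028,0.0],"fingers": 1}
  ],
  "force": 40
}}

```text
time: 3.7
position: [0.5341, -0.2011, 0.0346]
eef_rot: [[-0.262, -0.782, 0.565], [-0.331, 0.623, 0.709], [-0.906, -0.001, -0.422]]
contact_force: [-0.8, -1.7, 1.5]
width: 0.0312
gripper_force: 39.0
```

Run:
```python
from h import *
s=st()
im,D=read_camera("top"); P=pts("top",D); z=np.load("top0.npz")
v,u=np.mgrid[0:384,0:512]
m=(abs(u-320)<14)&(abs(v-205)<12)&(P[...,2]>.085)&(P[...,2]<.108)
print(P[m].mean(0),m.sum()); P0=pts("top",z['d']); m=(abs(u-320)<14)&(abs(v-205)<12)&(P0[...,2]>.085)&(P0[...,2]<.108); print(P0[m].mean(0),m.sum())
plan(np.array(s['position'])+[0,0,.14],tool(.9,0))
```

```text
{'time': 3.7, 'joint_pos': [-0.831, 0.698, 0.023, -1.133, -1.417, 0.677], 'position': [0.534, -0.201, 0.035], 'contact_force': [-0.768, -1.736, 1.452], 'width': 0.031, 'gripper_force': 38.976}
[ 0.51340369 -0.22624688  0.09547014] 17
[ 0.52101868 -0.22137621  0.09705243] 13
dp [-0.     0.     0.933] rot [ 0.2178 -0.1722  0.0013]
```

{"name": "apply_moves", "arguments": {
  "rows": [
    {"rotation": [0,0,0],"dp": [0,0,0.15],"fingers": 1},
    {"rotation": [0,0,0],"dp": [0,0,0.35],"fingers": 1},
    {"rotation": [0.07,-0.06,0],"dp": [-0.1,0,0.6],"fingers": 1},
    {"rotation": [0.14,-0.11,0],"dp": [-0.2,0.1,0.8],"fingers": 1},
    {"rotation": [0.218,-0.172,0],"dp": [-0.3,0.2,1.0],"fingers": 1},
    {"rotation": [0.218,-0.172,0],"dp": [-0.3,0.2,1.0],"fingers": 1},
    {"rotation": [0.218,-0.172,0],"dp": [-0.3,0.2,1.0],"fingers": 1}
  ]
}}

```text
time: 4.62
position: [0.4895, -0.1714, 0.184]
eef_rot: [[-0.002, -0.782, 0.623], [-0.001, 0.623, 0.782], [-1.0, 0.001, -0.002]]
contact_force: [0.4, -0.4, -0.4]
width: 0.0314
gripper_force: 39.3
```

Run:
```python
from h import *
s=st(); p=np.array(s['position'])
plan(p+[0,.0,.05],tool(.9,0,-1.5)); 
plan(p,tool(.9,0,-1.3),(p,tool(.9,0,0)));
```

```text
{'time': 4.625, 'joint_pos': [-0.984, 0.658, -0.05, -1.363, -1.804, 0.732], 'position': [0.489, -0.171, 0.184], 'contact_force': [0.379, -0.395, -0.386], 'width': 0.031, 'gripper_force': 39.3}
dp [0.    0.    0.333] rot [-0.5937 -0.7485  0.002 ]
dp [0. 0. 0.] rot [-0.5144 -0.6483  0.    ]
```

{"name": "apply_moves", "arguments": {
  "rows": [
    {"rotation": [0.066,0.083,0],"dp": [0,0,0.1],"fingers": 1},
    {"rotation": [0.132,0.166,0],"dp": [0,0,0.2],"fingers": 1},
    {"rotation": [0.198,0.249,0],"dp": [0,0,0.3],"fingers": 1},
    {"rotation": [0.264,0.333,0],"dp": [0,0,0.4],"fingers": 1},
    {"rotation": [0.33,0.416,0],"dp": [0,0,0.5],"fingers": 1},
    {"rotation": [0.396,0.499,0],"dp": [0,0,0.5],"fingers": 1},
    {"rotation": [0.462,0.582,0],"dp": [0,0,0.5],"fingers": 1},
    {"rotation": [0.528,0.665,0],"dp": [0,0,0.5],"fingers": 1},
    {"rotation": [0.594,0.748,0],"dp": [0,0,0.5],"fingers": 1},
    {"rotation": [0.594,0.748,0],"dp": [0,0,0.5],"fingers": 1}
  ]
}}

```text
time: 5.88
position: [0.4895, -0.1708, 0.2597]
eef_rot: [[-0.782, -0.055, 0.621], [0.62, 0.047, 0.784], [-0.072, 0.997, -0.003]]
contact_force: [-0.5, -0.5, -0.3]
width: 0.0313
gripper_force: 39.3
```

Run:
```python
from h import *
s=st(); p=np.array(s['position'])
plan(p,tool(.9,0,2.8));
```

```text
{'time': 5.875, 'joint_pos': [-0.993, 0.526, -0.019, -1.397, -1.843, -0.929], 'position': [0.49, -0.171, 0.26], 'contact_force': [-0.467, -0.502, -0.316], 'width': 0.031, 'gripper_force': 39.278}
dp [0. 0. 0.] rot [ 0.5163  0.6481 -0.0015]
```

{"name": "apply_moves", "arguments": {
  "rows": [
    {"rotation": [0.065,0.081,0],"dp": [0,0,0],"fingers": 1},
    {"rotation": [0.13,0.162,0],"dp": [0,0,0],"fingers": 1},
    {"rotation": [0.195,0.243,0],"dp": [0,0,0],"fingers": 1},
    {"rotation": [0.26,0.324,0],"dp": [0,0,0],"fingers": 1},
    {"rotation": [0.325,0.405,0],"dp": [0,0,0],"fingers": 1},
    {"rotation": [0.39,0.486,0],"dp": [0,0,0],"fingers": 1},
    {"rotation": [0.455,0.567,0],"dp": [0,0,0],"fingers": 1},
    {"rotation": [0.516,0.648,0],"dp": [0,0,0],"fingers": 1},
    {"rotation": [0.516,0.648,0],"dp": [0,0,0],"fingers": 1},
    {"rotation": [0.516,0.648,0],"dp": [0,0,0],"fingers": 1},
    {"rotation": [0.516,0.648,0],"dp": [0,0,0],"fingers": 1}
  ]
}}

```text
time: 7.25
position: [0.4891, -0.171, 0.2595]
eef_rot: [[-0.263, 0.738, 0.622], [0.208, -0.586, 0.783], [0.942, 0.335, 0.001]]
contact_force: [-0.5, 0.1, -0.8]
width: 0.0314
gripper_force: 39.3
```

Run:
```python
from h import *
s=st(); p=np.array(s['position']); print(s['eef_rot'])
im,D=read_camera("scene"); save(cv2.resize(im[60:260,150:400],None,fx=3,fy=3),"pics/c.png")
plan(p,tool(.9,0,1.4));
```

```text
{'time': 7.25, 'joint_pos': [-0.994, 0.528, -0.02, -1.398, -1.846, -2.228], 'position': [0.489, -0.171, 0.259], 'contact_force': [-0.49, 0.085, -0.777], 'width': 0.031, 'gripper_force': 39.261}
[[-2.62737979e-01  7.37955077e-01  6.21603618e-01]
 [ 2.07824586e-01 -5.85833003e-01  7.83331752e-01]
 [ 9.42219558e-01  3.34995516e-01  5.55370533e-04]]
dp [0. 0. 0.] rot [-5.546e-01 -6.983e-01 -2.000e-04]
```

View pics/c.png

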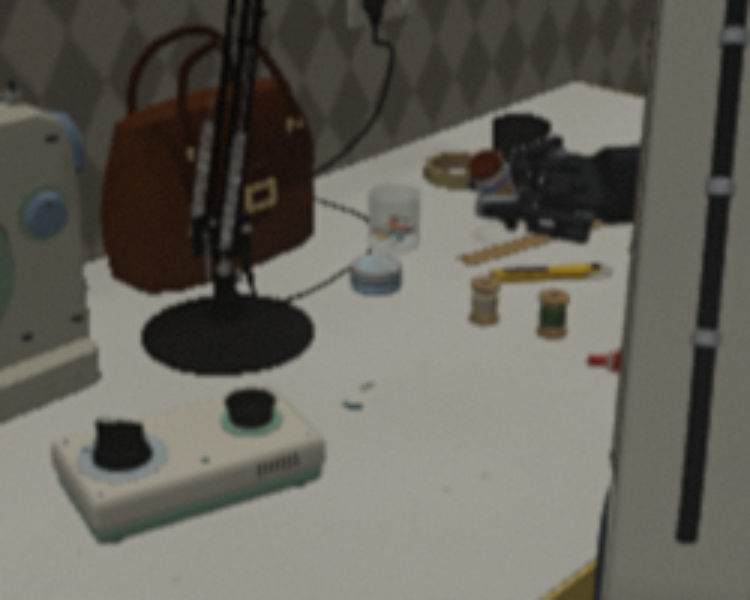

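The bottle is held inverted, with its amber base up at crop (487,160), and the spools are undisturbed. I'll roll it back.

{"name": "apply_moves", "arguments": {
  "rows": [
    {"rotation": [-0.069,-0.087,0],"dp": [0,0,0],"fingers": 1},
    {"rotation": [-0.138,-0.174,0],"dp": [0,0,0],"fingers": 1},
    {"rotation": [-0.207,-0.261,0],"dp": [0,0,0],"fingers": 1},
    {"rotation": [-0.277,-0.349,0],"dp": [0,0,0],"fingers": 1},
    {"rotation": [-0.346,-0.436,0],"dp": [0,0,0],"fingers": 1},
    {"rotation": [-0.415,-0.523,0],"dp": [0,0,0],"fingers": 1},
    {"rotation": [-0.485,-0.611,0],"dp": [0,0,0],"fingers": 1},
    {"rotation": [-0.555,-0.698,0],"dp": [0,0,0],"fingers": 1},
    {"rotation": [-0.555,-0.698,0],"dp": [0,0,0],"fingers": 1}
  ]
}}

```text
time: 8.43
position: [0.4891, -0.171, 0.2595]
eef_rot: [[-0.772, -0.131, 0.622], [0.613, 0.105, 0.783], [-0.168, 0.986, -0.001]]
contact_force: [-0.2, -0.1, -0.1]
width: 0.0313
gripper_force: 39.3
```

Run:
```python
from h import *
s=st(); p=np.array(s['position'])
plan(p,tool(.9,0,0));
```

```text
{'time': 8.425, 'joint_pos': [-0.994, 0.527, -0.02, -1.397, -1.845, -0.831], 'position': [0.489, -0.171, 0.259], 'contact_force': [-0.159, -0.092, -0.095], 'width': 0.031, 'gripper_force': 39.305}
dp [0. 0. 0.] rot [-5.547e-01 -6.996e-01  4.000e-04]
```

{"name": "apply_moves", "arguments": {
  "rows": [
    {"rotation": [-0.069,-0.087,0],"dp": [0,0,0],"fingers": 1},
    {"rotation": [-0.138,-0.174,0],"dp": [0,0,0],"fingers": 1},
    {"rotation": [-0.207,-0.261,0],"dp": [0,0,0],"fingers": 1},
    {"rotation": [-0.277,-0.349,0],"dp": [0,0,0],"fingers": 1},
    {"rotation": [-0.346,-0.436,0],"dp": [0,0,0],"fingers": 1},
    {"rotation": [-0.415,-0.523,0],"dp": [0,0,0],"fingers": 1},
    {"rotation": [-0.485,-0.611,0],"dp": [0,0,0],"fingers": 1},
    {"rotation": [-0.555,-0.7,0],"dp": [0,0,0],"fingers": 1},
    {"rotation": [-0.555,-0.7,0],"dp": [0,0,0],"fingers": 1}
  ]
}}

```text
time: 9.55
position: [0.4891, -0.1711, 0.2594]
eef_rot: [[-0.002, -0.783, 0.622], [0.002, 0.622, 0.783], [-1.0, 0.003, 0.0]]
contact_force: [-0.3, 0.4, -1.0]
width: 0.031
gripper_force: 39.3
```

Run:
```python
from h import *
s=st(); p=np.array(s['position'])
R0=tool(.9,np.radians(25)); off=R0.T@(np.array([.520,-.221,0])-np.array([.5341,-.2011,.0346])); print(off)
R=tool(1.2,np.radians(25)); C=np.array([.588,.035,.064]); T=C-R@off; print("T",T)
plan(T+[0,0,.08],R)
```

```text
{'time': 9.55, 'joint_pos': [-0.994, 0.528, -0.021, -1.398, -1.845, 0.569], 'position': [0.489, -0.171, 0.259], 'contact_force': [-0.332, 0.406, -0.995], 'width': 0.031, 'gripper_force': 39.287}
[ 0.04165023 -0.00132513 -0.00744864]
T [0.59558939 0.05817803 0.0986    ]
dp [ 0.71   1.528 -0.539] rot [-0.2429  0.1373  0.1886]
```

{"name": "apply_moves", "arguments": {
  "rows": [
    {"rotation": [-0.08,0.045,0.06],"dp": [0.15,0.3,0],"fingers": 1},
    {"rotation": [-0.16,0.09,0.12],"dp": [0.3,0.6,0],"fingers": 1},
    {"rotation": [-0.243,0.137,0.189],"dp": [0.45,0.9,-0.1],"fingers": 1},
    {"rotation": [-0.243,0.137,0.189],"dp": [0.5,1.0,-0.2],"fingers": 1},
    {"rotation": [-0.243,0.137,0.189],"dp": [0.5,1.0,-0.2],"fingers": 1},
    {"rotation": [-0.243,0.137,0.189],"dp": [0.5,1.0,-0.2],"fingers": 1}
  ]
}}

```text
time: 10.3
position: [0.5637, -0.0217, 0.2294]
eef_rot: [[-0.152, -0.932, 0.328], [-0.394, 0.362, 0.845], [-0.906, -0.001, -0.423]]
contact_force: [-0.3, -0.5, -0.0]
width: 0.0313
gripper_force: 39.4
```

Run:
```python
from h import *
s=st(); plan([.5956,.0582,.1746],tool(1.2,np.radians(25)))
```

```text
{'time': 10.3, 'joint_pos': [-0.511, 0.399, 0.115, -1.114, -1.574, 0.318], 'position': [0.564, -0.022, 0.229], 'contact_force': [-0.324, -0.548, -0.029], 'width': 0.031, 'gripper_force': 39.429}
dp [ 0.212  0.532 -0.365] rot [ 0.0002  0.0006 -0.0004]
```

{"name": "apply_moves", "arguments": {
  "rows": [
    {"rotation": [0,0,0],"dp": [0.1,0.25,-0.1],"fingers": 1},
    {"rotation": [0,0,0],"dp": [0.212,0.532,-0.25],"fingers": 1},
    {"rotation": [0,0,0],"dp": [0.212,0.532,-0.365],"fingers": 1},
    {"rotation": [0,0,0],"dp": [0.212,0.532,-0.365],"fingers": 1},
    {"rotation": [0,0,0],"dp": [0.212,0.532,-0.365],"fingers": 1}
  ]
}}

```text
time: 10.92
position: [0.5962, 0.0571, 0.1754]
eef_rot: [[-0.149, -0.932, 0.33], [-0.395, 0.362, 0.844], [-0.906, -0.005, -0.423]]
contact_force: [-0.2, -0.0, 0.0]
width: 0.0313
gripper_force: 39.5
```

Run:
```python
from h import *
s=st(); v,u=np.mgrid[0:384,0:512]
out=[]
for n in("scene","top"):
    im,D=read_camera(n); np.savez(n+"1.npz",im=im,d=D); P=pts(n,D)
    m=(abs(P[...,0]-.59)<.04)&(abs(P[...,1]-.035)<.04)&(P[...,2]>.125)&(P[...,2]<.26)
    for lo in np.arange(.125,.26,.01):
        k=m&(P[...,2]>=lo)&(P[...,2]<lo+.01)
        if k.sum()>3:
            q=P[k]; print(n,round(lo,3),k.sum(),((q.min(0)+q.max(0))/2).round(4),q.min(0).round(4),q.max(0).round(4),im[k].mean(0).round())
    vv,uu=np.nonzero(m); c=im[vv.min()-15:vv.max()+45,uu.min()-25:uu.max()+25]; out.append(cv2.resize(c,(400,int(400*c.shape[0]/c.shape[1])),interpolation=cv2.INTER_CUBIC)); print(uu.min()-25,vv.min()-15,c.shape)
h=max(map(len,out)); o=np.zeros((h,800,3),np.uint8)
for i,c in enumerate(out): o[:len(c),400*i:400*i+400]=c
save(o[:600],"pics/d.png")
```

```text
{'time': 10.925, 'joint_pos': [-0.368, 0.443, 0.033, -1.168, -1.397, 0.379], 'position': [0.596, 0.057, 0.175], 'contact_force': [-0.189, -0.044, 0.005], 'width': 0.031, 'gripper_force': 39.501}
scene 0.135 15 [0.5811 0.0392 0.1431] [0.571  0.0281 0.1413] [0.5911 0.0502 0.145 ] [41. 28. 22.]
scene 0.145 35 [0.5838 0.0392 0.15  ] [0.5691 0.0251 0.1452] [0.5984 0.0533 0.1548] [56. 44. 37.]
scene 0.155 29 [0.582  0.0385 0.1596] [0.5697 0.0251 0.155 ] [0.5943 0.052  0.1643] [63. 54. 48.]
scene 0.165 28 [0.5876 0.0447 0.17  ] [0.5633 0.0281 0.1651] [0.6119 0.0613 0.1748] [51. 48. 46.]
scene 0.175 63 [0.5835 0.0449 0.1799] [0.5533 0.025  0.1751] [0.6137 0.0647 0.1847] [38. 38. 37.]
scene 0.185 88 [0.5826 0.0289 0.19  ] [ 0.5501 -0.0046  0.1851] [0.6151 0.0624 0.195 ] [46. 45. 43.]
scene 0.195 82 [0.5818 0.0245 0.2   ] [ 0.5514 -0.0036  0.195 ] [0.6123 0.0526 0.205 ] [42. 33. 29.]
scene 0.205 104 [0.5848 0.0226 0.2099] [ 0.5504 -0.004   0.205 ] [0.6192 0.0492 0.2148] [24. 23. 23.]
scene 0.215 51 [0.5731 0.0206 0.22  ] [ 0.5502 -0.005   0.2152] [0.596  0.0462 0.2247] [23. 22. 22.]
scene 0.22
[... 210 characters left out ...]
.175 10 [0.5911 0.0343 0.1813] [0.561  0.0154 0.1778] [0.6212 0.0533 0.1849] [87. 88. 80.]
top 0.185 64 [0.5856 0.0308 0.1901] [ 0.5508 -0.0037  0.1853] [0.6204 0.0653 0.1949] [86. 86. 82.]
top 0.195 97 [0.5871 0.0242 0.2   ] [ 0.55   -0.0039  0.1951] [0.6241 0.0522 0.205 ] [66. 58. 53.]
top 0.205 70 [0.5893 0.0205 0.2101] [ 0.552  -0.0041  0.2053] [0.6265 0.045  0.2149] [44. 41. 40.]
top 0.215 59 [0.5772 0.0202 0.2199] [ 0.5508 -0.0042  0.215 ] [0.6036 0.0446 0.2248] [47. 45. 43.]
top 0.225 9 [0.5732 0.0153 0.2282] [ 0.5533 -0.0043  0.2252] [0.5931 0.0349 0.2312] [36. 38. 37.]
top 0.235 15 [0.5871 0.0361 0.2403] [0.5823 0.0315 0.2365] [0.5919 0.0407 0.2442] [22. 21. 20.]
208 153 (85, 72, 3)
```

View pics/d.png

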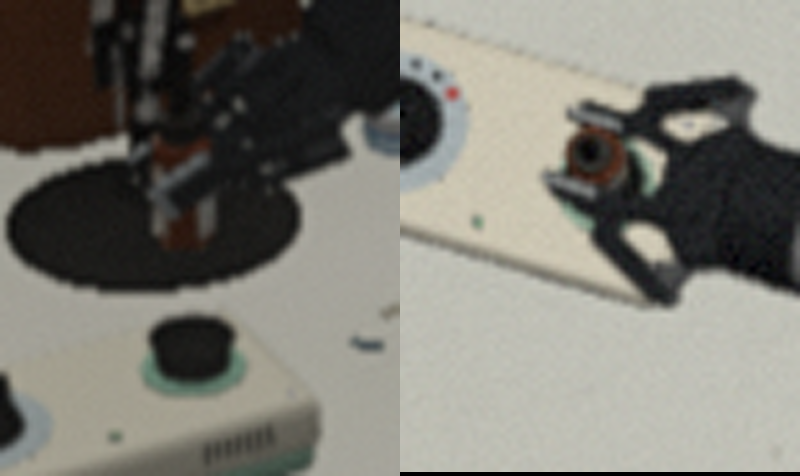

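The left half shows the bottle upright above the cup, with its base at about (185,245) and the cup at (192,350). The right half shows it over the cup and gripped near the tips. It needs a correction of about +1.5 mm in x and -1 mm in y before it goes down.

{"name": "apply_moves", "arguments": {
  "rows": [
    {"rotation": [0,0,0],"dp": [0.01,-0.007,-0.1],"fingers": 1},
    {"rotation": [0,0,0],"dp": [0.01,-0.007,-0.2],"fingers": 1},
    {"rotation": [0,0,0],"dp": [0.01,-0.007,-0.3],"fingers": 1},
    {"rotation": [0,0,0],"dp": [0.01,-0.007,-0.36],"fingers": 1},
    {"rotation": [0,0,0],"dp": [0.01,-0.007,-0.39],"fingers": 1},
    {"rotation": [0,0,0],"dp": [0.01,-0.007,-0.42],"fingers": 1},
    {"rotation": [0,0,0],"dp": [0.01,-0.007,-0.42],"fingers": 1}
  ]
}}

```text
time: 11.9
position: [0.5974, 0.0577, 0.1117]
eef_rot: [[-0.149, -0.933, 0.328], [-0.396, 0.36, 0.845], [-0.906, -0.004, -0.422]]
contact_force: [0.0, 0.4, -0.0]
width: 0.0316
gripper_force: 39.5
```

Run:
```python
from h import *
s=st()
for n in("scene","top"):
    im,D=read_camera(n); P=pts(n,D)
    m=(abs(P[...,0]-.588)<.012)&(abs(P[...,1]-.035)<.012)&(P[...,2]>.153)&(P[...,2]<.19)
    q=P[m]; print(n,m.sum(),((q.min(0)+q.max(0))/2).round(4),q.max(0).round(4))
```

```text
{'time': 11.9, 'joint_pos': [-0.372, 0.54, -0.005, -1.191, -1.352, 0.507], 'position': [0.597, 0.058, 0.112], 'contact_force': [0.041, 0.38, -0.022], 'width': 0.032, 'gripper_force': 39.51}
scene 40 [0.5854 0.0363 0.1648] [0.5933 0.0432 0.1763]
top 32 [0.5896 0.0355 0.1672] [0.5991 0.0452 0.1814]
```

{"name": "apply_moves", "arguments": {
  "rows": [
    {"rotation": [0,0,0],"dp": [0,0,-0.02],"fingers": 1},
    {"rotation": [0,0,0],"dp": [0,0,-0.04],"fingers": 1},
    {"rotation": [0,0,0],"dp": [0,0,-0.04],"fingers": 1}
  ]
}}

```text
time: 12.38
position: [0.5973, 0.0578, 0.1057]
eef_rot: [[-0.149, -0.933, 0.328], [-0.395, 0.36, 0.845], [-0.906, -0.004, -0.422]]
contact_force: [-0.4, -0.1, 0.6]
width: 0.0314
gripper_force: 39.5
```

{"name": "apply_moves", "arguments": {
  "rows": [
    {"rotation": [0,0,0],"dp": [0,0,-0.01],"fingers": 1},
    {"rotation": [0,0,0],"dp": [0,0,-0.02],"fingers": 1},
    {"rotation": [0,0,0],"dp": [0,0,-0.02],"fingers": 1}
  ]
}}

```text
time: 12.75
position: [0.5967, 0.0579, 0.1022]
eef_rot: [[-0.15, -0.933, 0.327], [-0.395, 0.359, 0.845], [-0.906, -0.003, -0.423]]
contact_force: [-3.5, 0.2, 0.3]
width: 0.0316
gripper_force: 39.0
```

{"name": "apply_moves", "arguments": {
  "rows": [
    {"rotation": [0,0,0],"dp": [-0.01,0,0],"fingers": 1},
    {"rotation": [0,0,0],"dp": [-0.01,0,-0.01],"fingers": 1},
    {"rotation": [0,0,0],"dp": [-0.01,0,-0.01],"fingers": 1}
  ]
}}

```text
time: 13.12
position: [0.5962, 0.0576, 0.1011]
eef_rot: [[-0.149, -0.933, 0.329], [-0.396, 0.361, 0.845], [-0.906, -0.004, -0.423]]
contact_force: [-0.1, 0.2, 0.2]
width: 0.0315
gripper_force: 39.5
```

{"name": "apply_moves", "arguments": {
  "rows": [
    {"rotation": [0,0,0],"dp": [0,0,-0.007],"fingers": 1},
    {"rotation": [0,0,0],"dp": [0,0,-0.014],"fingers": 1},
    {"rotation": [0,0,0],"dp": [0,0,-0.014],"fingers": 1}
  ]
}}

```text
time: 13.5
position: [0.5959, 0.0577, 0.099]
eef_rot: [[-0.149, -0.933, 0.328], [-0.395, 0.36, 0.845], [-0.906, -0.004, -0.422]]
contact_force: [-1.0, 0.7, -0.9]
width: 0.0313
gripper_force: 39.5
```

{"name": "apply_moves", "arguments": {
  "rows": [
    {"rotation": [0,0,0],"dp": [0,0,-0.005],"fingers": 1},
    {"rotation": [0,0,0],"dp": [0,0,-0.008],"fingers": 1},
    {"rotation": [0,0,0],"dp": [0,0,-0.008],"fingers": 1}
  ]
}}

```text
time: 13.88
position: [0.5961, 0.0578, 0.0986]
eef_rot: [[-0.148, -0.933, 0.328], [-0.395, 0.36, 0.845], [-0.907, -0.005, -0.422]]
contact_force: [-1.3, -0.4, 3.8]
width: 0.0312
gripper_force: 39.3
```

Contact with the floor shows at exactly the predicted height, so I'll release and back out along the tool axis.

{"name": "apply_moves", "arguments": {
  "rows": [
    {"rotation": [0,0,0],"dp": [0,0,0.002],"fingers": 0.1},
    {"rotation": [0,0,0],"dp": [0,0,0.002],"fingers": -0.3},
    {"rotation": [0,0,0],"dp": [0,0,0.002],"fingers": -1},
    {"rotation": [0,0,0],"dp": [0,0,0.002],"fingers": -1},
    {"rotation": [0,0,0],"dp": [0,0,0.002],"fingers": -1},
    {"rotation": [0,0,0],"dp": [0,0,0.002],"fingers": -1},
    {"rotation": [0,0,0],"dp": [-0.04,-0.11,0.056],"fingers": -1},
    {"rotation": [0,0,0],"dp": [-0.13,-0.34,0.17],"fingers": -1},
    {"rotation": [0,0,0],"dp": [-0.26,-0.68,0.34],"fingers": -1},
    {"rotation": [0,0,0],"dp": [-0.33,-0.84,0.42],"fingers": -1},
    {"rotation": [0,0,0],"dp": [-0.33,-0.84,0.42],"fingers": -1}
  ]
}}

```text
time: 15.25
position: [0.5462, -0.0713, 0.1621]
eef_rot: [[-0.148, -0.932, 0.331], [-0.397, 0.363, 0.843], [-0.906, -0.007, -0.424]]
contact_force: [-0.1, -0.1, 0.3]
width: 0.0855
gripper_force: 0.0
```

Run:
```python
from h import *
s=st()
out=[]
for n,b in(("scene",(150,240,160,270)),("top",(145,215,180,270))):
    im,D=read_camera(n); np.savez(n+"2.npz",im=im,d=D); P=pts(n,D)
    m=(abs(P[...,0]-.588)<.025)&(abs(P[...,1]-.035)<.025)
    for lo,hi in((.085,.12),(.128,.14),(.145,.175)):
        q=P[m&(P[...,2]>lo)&(P[...,2]<hi)]; print(n,lo,len(q),((q.min(0)+q.max(0))/2).round(4),q.min(0).round(4),q.max(0).round(4)) if len(q) else 0
    c=im[b[0]:b[1],b[2]:b[3]]; out.append(cv2.resize(c,(400,int(400*c.shape[0]/c.shape[1])),interpolation=cv2.INTER_CUBIC))
h=max(map(len,out)); o=np.zeros((h,800,3),np.uint8)
for i,c in enumerate(out): o[:len(c),400*i:400*i+400]=c
save(o,"pics/e.png")
```

```text
{'time': 15.25, 'joint_pos': [-0.596, 0.508, 0.09, -1.084, -1.58, 0.478], 'position': [0.546, -0.071, 0.162], 'contact_force': [-0.078, -0.109, 0.282], 'width': 0.085, 'gripper_force': 0.0}
scene 0.085 126 [0.5838 0.038  0.1024] [0.5693 0.0227 0.0853] [0.5984 0.0532 0.1196]
scene 0.128 38 [0.5875 0.0358 0.1339] [0.5767 0.0237 0.1285] [0.5982 0.0479 0.1393]
scene 0.145 27 [0.5862 0.0369 0.1546] [0.5809 0.0323 0.145 ] [0.5915 0.0415 0.1641]
top 0.085 18 [0.5917 0.034  0.1036] [0.5721 0.0177 0.0875] [0.6112 0.0503 0.1198]
top 0.128 21 [0.5893 0.0335 0.134 ] [0.5791 0.0205 0.128 ] [0.5995 0.0466 0.14  ]
top 0.145 17 [0.5893 0.0308 0.1586] [0.5828 0.023  0.1491] [0.5959 0.0386 0.1682]
```

View pics/e.png

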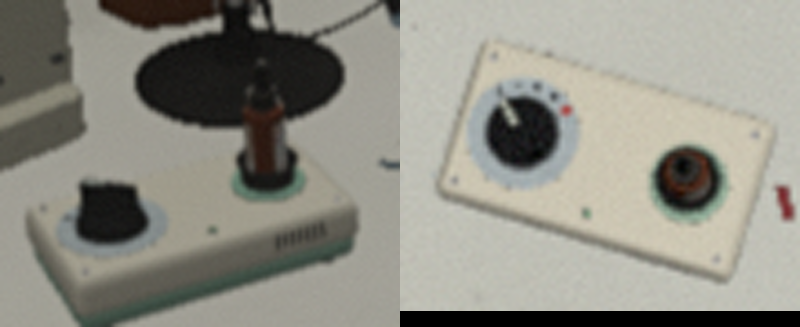

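The bottle stands upright and home in the cup (left half at (265,140), right half at (687,178)), with the top of its bulb near z = 0.166. The dial pointer is at rest at a world yaw of about 0.5. Next I'll take the tool up, point it down, and turn it for the dial.

```bash
cat >> h.py <<'E'
def down(a):  # tool down, tool y at world yaw a
    y=np.array([np.cos(a),np.sin(a),0]); z=np.array([0,0,-1.]); return np.stack([np.cross(y,z),y,z],1)
E
python3 - <<'E'
from h import *
z=np.load("top2.npz"); im,D=z['im'],z['d']; P=pts("top",D)
m=(abs(P[...,0]-.6273)<.035)&(abs(P[...,1]-.1624)<.035)&(P[...,2]>.085)&(P[...,2]<.11)
q=P[m]; print(m.sum(),np.median(q,0)); r=cv2.minAreaRect(q[:,:2].astype(np.float32)); print(r)
w=m&(im.min(-1)>110); print(P[w].mean(0), w.sum(), np.polyfit(P[w][:,0],P[w][:,1],1) if w.sum()>2 else 0)
s=st(); p=np.array(s['position'])
plan([.52,-.03,.28],down(-3.0)); plan(p,down(-2.0),(p,down(-3.0))); plan([.6273,.1624,.15],down(-1.07),([.52,-.03,.28],down(-2.)))
E
```

```text
49 [0.62750607 0.16210975 0.09421978]
((0.6274741888046265, 0.1623029112815857), (0.04507993906736374, 0.011737031862139702), 27.469661712646484)
[0.63856238 0.16943747 0.09410348] 7 [ 0.62994183 -0.23281968]
{'time': 15.35, 'joint_pos': [-0.593, 0.509, 0.087, -1.085, -1.579, 0.478], 'position': [0.546, -0.069, 0.161], 'contact_force': [0.391, 0.486, -0.105], 'width': 0.085, 'gripper_force': 0.0}
dp [-0.175  0.258  0.793] rot [-0.7245  0.0853  0.2878]
dp [0. 0. 0.] rot [0.     0.     0.6366]
dp [ 0.715  1.283 -0.867] rot [0.     0.     0.5921]
```

{"name": "apply_moves", "arguments": {
  "rows": [
    {"rotation": [0,0,0],"dp": [-0.05,0,0.3],"fingers": -1},
    {"rotation": [-0.1,0.012,0.04],"dp": [-0.1,0,0.6],"fingers": -1},
    {"rotation": [-0.2,0.024,0.08],"dp": [-0.17,0,0.8],"fingers": -1},
    {"rotation": [-0.3,0.036,0.12],"dp": [-0.17,0.1,0.8],"fingers": -1},
    {"rotation": [-0.4,0.048,0.16],"dp": [-0.17,0.2,0.8],"fingers": -1},
    {"rotation": [-0.5,0.06,0.2],"dp": [-0.17,0.26,0.8],"fingers": -1},
    {"rotation": [-0.6,0.072,0.24],"dp": [-0.17,0.26,0.8],"fingers": -1},
    {"rotation": [-0.7245,0.085,0.288],"dp": [-0.17,0.26,0.8],"fingers": -1},
    {"rotation": [-0.7245,0.085,0.288],"dp": [-0.17,0.26,0.8],"fingers": -1},
    {"rotation": [-0.7245,0.085,0.288],"dp": [-0.17,0.26,0.8],"fingers": -1}
  ]
}}

```text
time: 16.6
position: [0.5205, -0.0282, 0.2802]
eef_rot: [[0.144, -0.99, -0.002], [-0.99, -0.144, 0.001], [-0.001, 0.002, -1.0]]
contact_force: [0.3, -0.8, -0.4]
width: 0.0856
gripper_force: 0.0
```

Run:
```python
from h import *
s=st(); print(np.round(s['eef_rot'],3).tolist())
plan([.55,.10,.28],down(-2.0))
```

```text
{'time': 16.6, 'joint_pos': [0.245, 0.19, 0.148, -0.002, -1.53, -0.101], 'position': [0.52, -0.028, 0.28], 'contact_force': [0.277, -0.792, -0.38], 'width': 0.086, 'gripper_force': 0.0}
[[0.144, -0.99, -0.002], [-0.99, -0.144, 0.001], [-0.001, 0.002, -1.0]]
dp [ 0.197  0.854 -0.002] rot [ 1.00e-04 -1.70e-03  6.35e-01]
```

{"name": "apply_moves", "arguments": {
  "rows": [
    {"rotation": [0,0,0.11],"dp": [0.03,0.14,0],"fingers": -1},
    {"rotation": [0,0,0.22],"dp": [0.06,0.28,0],"fingers": -1},
    {"rotation": [0,0,0.33],"dp": [0.1,0.42,0],"fingers": -1},
    {"rotation": [0,0,0.44],"dp": [0.14,0.56,0],"fingers": -1},
    {"rotation": [0,0,0.55],"dp": [0.18,0.7,0],"fingers": -1},
    {"rotation": [0,0,0.66],"dp": [0.2,0.85,0],"fingers": -1},
    {"rotation": [0,0,0.77],"dp": [0.2,0.85,0],"fingers": -1},
    {"rotation": [0,0,0.88],"dp": [0.2,0.85,0],"fingers": -1},
    {"rotation": [0,0,0.99],"dp": [0.2,0.85,0],"fingers": -1},
    {"rotation": [0,0,0.99],"dp": [0.2,0.85,0],"fingers": -1}
  ]
}}

```text
time: 17.85
position: [0.551, 0.0972, 0.2809]
eef_rot: [[0.992, 0.123, -0.0], [0.123, -0.992, 0.001], [-0.0, -0.001, -1.0]]
contact_force: [0.0, 0.4, -0.6]
width: 0.0856
gripper_force: 0.0
```

Run:
```python
from h import *
st(); plan([.6275,.1623,.15],down(-1.09))
```

```text
{'time': 17.85, 'joint_pos': [0.454, 0.266, 0.248, -0.001, -1.552, 1.24], 'position': [0.551, 0.097, 0.281], 'contact_force': [0.011, 0.41, -0.619], 'width': 0.086, 'gripper_force': 0.0}
dp [ 0.51   0.434 -0.873] rot [-4.000e-04 -2.000e-04  2.279e-01]
```

{"name": "apply_moves", "arguments": {
  "rows": [
    {"rotation": [0,0,0.11],"dp": [0.25,0.22,0],"fingers": -1},
    {"rotation": [0,0,0.228],"dp": [0.51,0.434,-0.1],"fingers": -1},
    {"rotation": [0,0,0.228],"dp": [0.51,0.434,-0.4],"fingers": -1},
    {"rotation": [0,0,0.228],"dp": [0.51,0.434,-0.7],"fingers": -1},
    {"rotation": [0,0,0.228],"dp": [0.51,0.434,-0.87],"fingers": -1},
    {"rotation": [0,0,0.228],"dp": [0.51,0.434,-0.87],"fingers": -1},
    {"rotation": [0,0,0.228],"dp": [0.51,0.434,-0.87],"fingers": -1}
  ]
}}

```text
time: 18.73
position: [0.6284, 0.163, 0.1522]
eef_rot: [[0.886, 0.464, 0.003], [0.464, -0.886, 0.0], [0.003, 0.001, -1.0]]
contact_force: [0.7, -0.2, 0.4]
width: 0.0854
gripper_force: 0.0
```

Run:
```python
from h import *
st(); plan([.6275,.1623,.073],down(-1.09))
```

```text
{'time': 18.725, 'joint_pos': [0.495, 0.48, 0.238, 0.001, -1.326, 1.558], 'position': [0.628, 0.163, 0.152], 'contact_force': [0.689, -0.177, 0.423], 'width': 0.085, 'gripper_force': 0.0}
dp [-0.006 -0.005 -0.528] rot [-0.0001  0.0018 -0.0012]
```

{"name": "apply_moves", "arguments": {
  "rows": [
    {"rotation": [0,0,0],"dp": [-0.006,-0.005,-0.25],"fingers": -1},
    {"rotation": [0,0,0],"dp": [-0.006,-0.005,-0.45],"fingers": -1},
    {"rotation": [0,0,0],"dp": [-0.006,-0.005,-0.528],"fingers": -1},
    {"rotation": [0,0,0],"dp": [-0.006,-0.005,-0.528],"fingers": 0},
    {"rotation": [0,0,0],"dp": [-0.006,-0.005,-0.528],"fingers": 1},
    {"rotation": [0,0,0],"dp": [-0.006,-0.005,-0.528],"fingers": 1},
    {"rotation": [0,0,0],"dp": [-0.006,-0.005,-0.528],"fingers": 1},
    {"rotation": [0,0,0],"dp": [-0.006,-0.005,-0.528],"fingers": 1},
    {"rotation": [0,0,0],"dp": [-0.006,-0.005,-0.528],"fingers": 1},
    {"rotation": [0,0,0],"dp": [-0.006,-0.005,-0.528],"fingers": 1}
  ],
  "force": 60
}}

```text
time: 19.98
position: [0.6265, 0.1636, 0.0723]
eef_rot: [[0.884, 0.467, 0.001], [0.467, -0.884, 0.001], [0.002, -0.0, -1.0]]
contact_force: [-3.5, 3.4, 6.4]
width: 0.0106
gripper_force: 60.7
```

Run:
```python
from h import *
s=st(); print(np.round(s['eef_rot'],3).tolist(),s['ft_torque'])
```

```text
{'time': 19.975, 'joint_pos': [0.496, 0.528, 0.108, -0.0, -1.149, 1.56], 'position': [0.626, 0.164, 0.072], 'contact_force': [-3.545, 3.434, 6.429], 'width': 0.011, 'gripper_force': 60.697}
[[0.884, 0.467, 0.001], [0.467, -0.884, 0.001], [0.002, -0.0, -1.0]] [1.39389063 1.36442415 0.10033302]
```

{"name": "apply_moves", "arguments": {
  "rows": [
    {"rotation": [0,0,0],"dp": [0,0,0.007],"fingers": 1},
    {"rotation": [0,0,-0.08],"dp": [0,0,0.007],"fingers": 1},
    {"rotation": [0,0,-0.16],"dp": [0,0,0.007],"fingers": 1},
    {"rotation": [0,0,-0.24],"dp": [0,0,0.007],"fingers": 1},
    {"rotation": [0,0,-0.32],"dp": [0,0,0.007],"fingers": 1},
    {"rotation": [0,0,-0.4],"dp": [0,0,0.007],"fingers": 1},
    {"rotation": [0,0,-0.48],"dp": [0,0,0.007],"fingers": 1},
    {"rotation": [0,0,-0.56],"dp": [0,0,0.007],"fingers": 1},
    {"rotation": [0,0,-0.62],"dp": [0,0,0.007],"fingers": 1},
    {"rotation": [0,0,-0.67],"dp": [0,0,0.007],"fingers": 1},
    {"rotation": [0,0,-0.72],"dp": [0,0,0.007],"fingers": 1},
    {"rotation": [0,0,-0.72],"dp": [0,0,0.007],"fingers": 1}
  ]
}}

```text
time: 21.48
position: [0.6264, 0.1642, 0.0723]
eef_rot: [[0.798, -0.602, -0.0], [-0.602, -0.798, 0.002], [-0.001, -0.001, -1.0]]
contact_force: [-2.3, 6.1, 1.1]
width: 0.0106
gripper_force: 60.1
```

Run:
```python
from h import *
s=st(); R=np.array(s['eef_rot']); print('turned',-1.0846-np.arctan2(R[1,1],R[0,1]),s['ft_torque'])
out=[]
for n,b in(("scene",(140,240,155,275)),("top",(145,215,180,270))):
    im,D=read_camera(n); P=pts(n,D); m=(abs(P[...,0]-.588)<.025)&(abs(P[...,1]-.035)<.025)&(P[...,2]>.145)&(P[...,2]<.175); q=P[m]
    print(n,len(q),((q.min(0)+q.max(0))/2).round(4) if len(q) else 0)
    c=im[b[0]:b[1],b[2]:b[3]]; out.append(cv2.resize(c,(400,int(400*c.shape[0]/c.shape[1])),interpolation=cv2.INTER_CUBIC))
h=max(map(len,out)); o=np.zeros((h,800,3),np.uint8)
for i,c in enumerate(out): o[:len(c),400*i:400*i+400]=c
save(o,"pics/f.png")
```

```text
{'time': 21.475, 'joint_pos': [0.496, 0.529, 0.11, -0.002, -1.151, 0.429], 'position': [0.626, 0.164, 0.072], 'contact_force': [-2.256, 6.129, 1.113], 'width': 0.011, 'gripper_force': 60.106}
turned 1.1326094797209634 [2.29976118 0.83927702 0.18179793]
scene 27 [0.587  0.0354 0.1551]
top 17 [0.5895 0.0356 0.1562]
```

View pics/f.png

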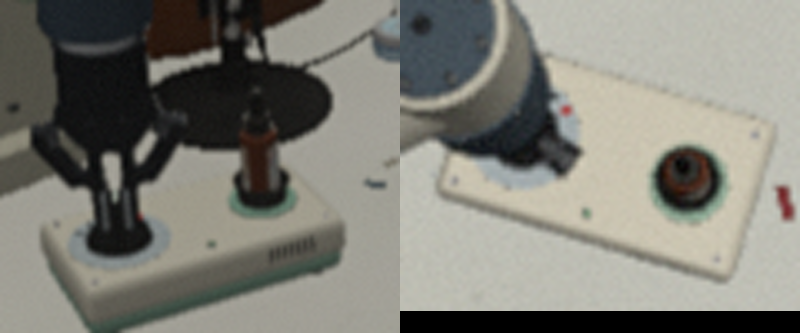

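The pads grip the dial at left-half (115,215), turned about 1.13 rad, and the bottle stands untouched at (260,155). A slight further turn should centre it on the third dot.

{"name": "apply_moves", "arguments": {
  "rows": [
    {"rotation": [0,0,-0.025],"dp": [0,0,0],"fingers": 1},
    {"rotation": [0,0,-0.05],"dp": [0,0,0],"fingers": 1},
    {"rotation": [0,0,-0.05],"dp": [0,0,0],"fingers": 1},
    {"rotation": [0,0,-0.05],"dp": [0,0,0],"fingers": 1},
    {"rotation": [0,0,-0.05],"dp": [0,0,0],"fingers": 1},
    {"rotation": [0,0,-0.05],"dp": [0,0,0],"fingers": 1}
  ]
}}

```text
time: 22.32
position: [0.6265, 0.1642, 0.0723]
eef_rot: [[0.749, -0.662, 0.0], [-0.662, -0.749, 0.002], [-0.001, -0.001, -1.0]]
contact_force: [-1.6, 7.6, 1.3]
width: 0.0106
gripper_force: 60.1
```

Run:
```python
from h import *
s=st(); R=np.array(s['eef_rot']); t=-1.0846-np.arctan2(R[1,1],R[0,1]); print('turned',t)
if 1.15<t<1.27 and s['gripper_force']>30: print(job.finish_job())
```

```text
{'time': 22.325, 'joint_pos': [0.496, 0.529, 0.11, -0.002, -1.151, 0.351], 'position': [0.626, 0.164, 0.072], 'contact_force': [-1.581, 7.555, 1.286], 'width': 0.011, 'gripper_force': 60.121}
turned 1.2101062863902032
the job is handed in; nothing more can be done
None
```

I turned the bottle over in the air, stood it upright in the cup and let go of it, then handed the job in at 22.3 s with the gripper holding the dial; the tool had turned it 1.21 rad (third dot is 1.2), and no verdict was returned.

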